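# Hitch a hang-on sherd shelf onto its stand

## Task

Hang the small aluminium shelf on the fork stand, ready to carry a rim sherd: take the shelf by its black grip, lower its hook over the stand's cross pin and press it down by feel, without forcing it, until the pin is fully home in the hook and the sprung latch has snapped shut beneath it. Then tug the shelf gently upward so that the latch takes the pull against the pin, let it settle back onto the pin and let go, leaving it hanging latched and upright. The post was last clamped at a height that nobody noted, so the pin must be found by feel; leave the loupe, bottle, sherd and scale bar where they lie.

Things in the scene. Friction and masses are not known exactly. Their poses are not given: they have to be found in the camera images.
- stand: Fixed stand: dark base plate 152 x 110 x 12 mm (x = -78 to +74 mm), a square 30 mm sleeve 104 mm high (near face x = +24 mm) and, sliding in it, a steel post with a fork and cross pin on top. Origin on the table straight below the pin's middle; x from the pin to the sleeve, y along the pin, z up. Post and base are rigid; neither may be pressed by the shelf with more than 25 N.
- fork_mid (a point): Mid height (170 mm) of where the stand's pin may be; stand's axes. The real pin axis is at this x and y but 20 mm lower to 20 mm higher, a height not measured. Pin 10 mm thick, along y, 36 mm free between two fork cheeks (5 mm thick, 24 mm high, centred on the pin, reaching 12 mm past it to -x). The fork's block starts at x = +24 mm, its top 12 mm above the pin axis.
- buffer (a point): Face of the rubber buffer (18 mm diameter) that sticks out of the stand's sleeve towards -x, 78 mm above the table, at x = -10 mm of the stand; stand's axes. The hung shelf's spine leans on it, 4 mm after hanging plumb.
- shelf: Loose hang-on shelf, 0.3 to 0.46 kg, at first standing on its tray. Origin level with its underside, below the hook's throat; z up, tray to -x (x = -110 to -16, y = -40 to 40 mm). A spine (x = -24 to -14 mm) joins the tray to the hook above, whose mouth opens down. Hung, it has the stand's x and y directions and its origin straight below the pin, and sags outward 0.03 to 0.07 rad.
- shelf_grip (a point): Middle of the black grip block on top of the hook, at (0, 0, 168 mm) of the shelf, same axes; 26 mm in x, 30 mm in y, z = 150 to 186 mm. Best taken from above across its x width, so that the tray, whose weight acts some 30 mm to -x, cannot turn it in the fingers.
- shelf_throat (a point): The pin's axis when fully home in the hook: (0, 0, 125 mm) of the shelf, same axes. The slot that leads up to it is 13 mm wide in x (-6.5 to +6.5 mm), the hook 18 mm thick in y. The throat's end (z = 130 mm) is hard.
- shelf_mouth (a point): Entry of the hook: (0, 0, 94 mm) of the shelf, same axes. It is 27 mm wide here (x = -14 to +13 mm) and narrows to the slot at z = 108 mm. The nose (x = +6.5 to +17 mm) ends at this height.
- shelf_latch (a joint): Sprung latch across the slot, rad: 0 shut (rest), opens inward and up to 0.95; shut, its tip is at x = +3, z = 113 mm of the shelf. The entering pin swings it aside, which takes 7 to 11 N on the pin, weight included; it snaps shut 1 to 4 mm before home and the force drops until the pin meets the throat. Shut, it yields to no pull; raising the shelf about 6 mm from home brings it onto the pin.
- loupe: Bystander: black loupe, 35 mm diameter, 34 mm high, standing behind the work, to the right of the bottle. Origin at the centre of its underside.
- solvent_bottle: Bystander: small amber bottle with a white cap, 53 mm diameter, 106 mm high, standing behind the work. Origin at the centre of its underside.
- rim_sherd: Bystander: grey-brown rim sherd, 62 x 91 x 15 mm, lying at the left. Origin at the centre of its underside.
- scale_bar: Bystander: white photographic scale bar, 22 x 110 x 9 mm, lying at the left, near the robot. Origin at the centre of its underside.

How it is judged:
On the way, in this order (a step that is already met when the one before it is completed fails the run):
1. the pin is home in the hook's throat and the latch has snapped shut beneath it (z of pin_post_c0 in the frame of shelf between 0.122 and 0.129 m and x of pin_post_c0 in the frame of shelf between -0.005 and 0.005 m and y of pin_post_c0 in the frame of shelf between -0.012 and 0.012 m and value of joint shelf_latch below 0.12 rad), for 0.2 s.
2. tugged upward with the latch shut, the latch bears against the pin (contact force between shelf_latch and pin_post_c0 above 3 N and value of joint shelf_latch below 0.12 rad), for 0.1 s.
At the end, for the whole second after the job is handed in: The shelf hangs on the stand's pin, released and at rest: the pin's axis lies 122 to 129 mm above the shelf's underside (home is 125), within 5 mm of the slot's middle in x and 12 mm in y, the latch is shut (below 0.12 rad), and the shelf is within 0.12 rad of upright (all of step 1 and angle between shelf's own z axis and vertical below 0.12 rad and linear speed of shelf below 0.02 m/s); the robot touches nothing.
It fails at once if shelf and stand pressed together with more than 25 N (contact force between shelf and stand above 25 N or contact force between shelf and pin_post above 25 N).
It fails at once if loupe moved more than 15 mm (distance of loupe from where it was at the start of the episode above 0.015 m).
It fails at once if solvent_bottle moved more than 15 mm (distance of solvent_bottle from where it was at the start of the episode above 0.015 m).
It fails at once if rim_sherd moved more than 15 mm (distance of rim_sherd from where it was at the start of the episode above 0.015 m).
It fails at once if scale_bar moved more than 15 mm (distance of scale_bar from where it was at the start of the episode above 0.015 m).
It also fails if it takes over 58 s, if anything falls off the work surface, if the arm or the gripper's body presses on something with over 40 N, if the wrist force passes 120 N, or if a joint passes its speed limit or range.

## Robot

A 7-joint arm with a two-finger parallel gripper is mounted at the origin on a cart in front of the work surface, level with it; the furniture and walls round the work are solid. World frame = base frame: x ahead of the robot, y to its left, z up, the work surface at z = 0. Lengths are in m, angles in rad, forces in N, time in s.
With the tool pointing down it reaches from about 0.425 to 0.925 m from the base axis. Payload 6.8 kg.
Tool frame: the origin (TCP) lies midway between the tips of the shut fingers; the grasp point (between the pads) lies 19 mm behind it; z points along the fingers, y is the line along which they close (so a half turn about z gives the same grasp; the last joint's range is limited). The gripper opens to 85 mm and grips with 20 to 120 N. Pads are 22 mm wide; open, the fingers measure 114 mm over their backs; the gripper's body (76 mm by 85 mm) begins 54 mm behind the grasp point. The pads swing forward as they close: fully open they stand 13 mm farther back than shut.
Start: joints at [-1.357, 0.477, 0.022, 1.555, -0.011, 1.109, -0.083], TCP at [0.213, 0.64, 0.231] pointing down, gripper open.
Joint ranges: [-2.96, 2.96], [-0.34, 2.1], [-1.41, 1.46], [0.24, 2.44], [-1.37, 4.51], [0.17, 1.92], [-2.96, 2.96]. Speed limits (rad/s): [2.39, 2.39, 3.14, 3.14, 3.14, 3.14, 3.14].

## Interface

Orientations are given as a rotation vector (axis times angle).
In Python, from bench import get_obs, grab_frame, camera_params, r gives the robot as it stands.
- The arm moves only by the shell command python3 -m jog 'ROWS' [FORCE]. ROWS is JSON, a list of rows, each an object of numbers: "rx", "ry", "rz": the turn, a rotation vector about the world's x, y, z scaled (see below); "x", "y", "z": the shift along the world's x, y, z scaled (see below); "jaw": the opening, from -1 (shut) to 1 (fully open). In form: [{"rx": .., "ry": .., "rz": .., "x": .., "y": .., "z": .., "jaw": ..}, ...]. A call has 1 to 8 rows; each row shifts and turns the commanded pose from where the row before left it; what a row does not reach is not made up. The controller multiplies each number of a shift by 60 mm and each number of a turn by 10 degrees. A row lasts 1/8 s, in which the tool goes at most 62.5 mm and 10.7 degrees, less where a joint would pass 70% of its speed; a pose out of reach is approached as far as the arm can. A call with a number of a shift or a turn outside -1 to 1 is refused whole. A call with a gripper value outside its range is refused whole. The fingers move at their own pace and stop on an object; FORCE is the grip in N (left out, the last holds). Time passes only in rows, so rows that do not move let the fingers close. It gives the time, the measured TCP pose, the force, the opening and the grip force at its end, in the units of the state.
- get_obs(): the state, without advancing time (a new reading comes with each control period).
- grab_frame(name): name is "side" or "top"; returns the picture (480x640x3 uint8, red, green, blue); there is no depth.
- camera_params(name): a dict with "fx", "fy", "cx", "cy" (pixels), "k1" (the pictures are not rectified: a ray, as slopes to the right and down, at radius r is drawn at 1 + k1 r^2 times it, then the intrinsics apply), "R" (3x3) and "t" (3): a world point X has camera coordinates R X + t. Camera axes: x right, y down, z forward; pixel columns grow to the right and rows downward; lengths in m; the calibration is good to about 2 mm. A picture is of the moment at which its call begins. camera_params takes no time and is no camera call.
- r.hand_in(): hands the job in; it is judged then, once.
The state is a dict: "clock": time; "joints": joint angles; "qvel": joint speeds; "tau": joint torques, N m; "tcp_pos": TCP position; "orientation": TCP orientation; "contact_force": force on the tool from outside, world axes, zero at the start; "moment": the same for the moment, N m; "grip_width": finger opening in m; "gripper_force": force on a finger pad.
Only numpy, scipy, OpenCV 4.12 (cv2) and the standard library are available. Lean on these libraries where they do the work, as an engineer would, in place of code of your own. Each camera call takes 0.05 s, during which the arm holds its last target. There are 200 camera calls.

## Working session

There is one attempt and no reset: what is moved stays moved. The work goes in short steps, Python scripts to look and compute and a shell command to move; the robot and the scene stay as the last step left them, time stands still between calls to the robot, and variables do not carry over. Pictures are saved under pics/ and viewed, at most 10 in all, crops included, and the job is handed in when it is done.

```bash
mkdir -p pics; python3 - <<'E'
from bench import get_obs, grab_frame, camera_params, r
import cv2
o=get_obs();print({k:o[k] for k in('clock','tcp_pos','orientation','contact_force','grip_width')})
for n in('side','top'):
    print(camera_params(n)); cv2.imwrite(f'pics/{n}0.png',grab_frame(n)[:,:,::-1])
E
```

```text
{'clock': 0.0, 'tcp_pos': array([0.21333261, 0.63976104, 0.2303219 ]), 'orientation': array([-5.03303758e-01, -3.10086882e+00,  2.93223015e-03]), 'contact_force': array([-0.23755734, -0.64742296, -0.16202545]), 'grip_width': 0.08539437847765087}
{'fx': 612.4902167450299, 'fy': 612.4902167450299, 'cx': 311.76245454745805, 'cy': 238.26600366523792, 'k1': -0.03662011639020595, 'R': array([[-0.97471922, -0.22341863, -0.00256212],
       [-0.11735459,  0.5216792 , -0.84503178],
       [ 0.19013245, -0.82336804, -0.53470994]]), 't': array([0.60217693, 0.06709475, 1.20984682])}
{'fx': 463.8299853637397, 'fy': 463.8299853637397, 'cx': 324.47514495796315, 'cy': 240.63533336211586, 'k1': -0.054128886115549855, 'R': array([[ 9.76883744e-04, -9.99777790e-01, -2.10574537e-02],
       [-9.97603078e-01,  4.82623163e-04, -6.91944131e-02],
       [ 6.91892002e-02,  2.10745755e-02, -9.97380929e-01]]), 't': array([0.22708912, 0.56816073, 0.99856913])}
```

View pics/side0.png

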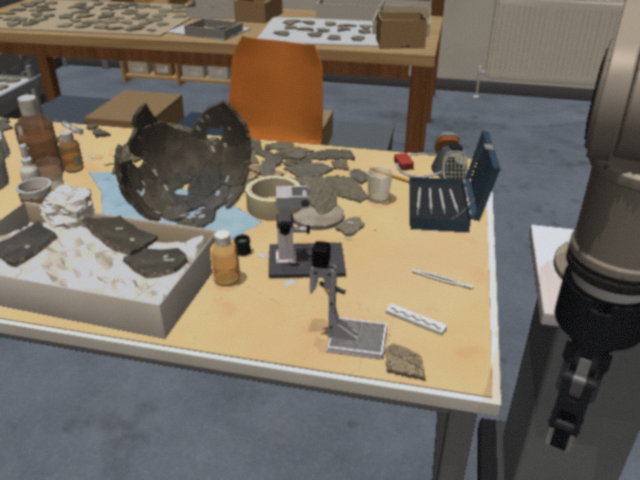

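View pics/top0.png

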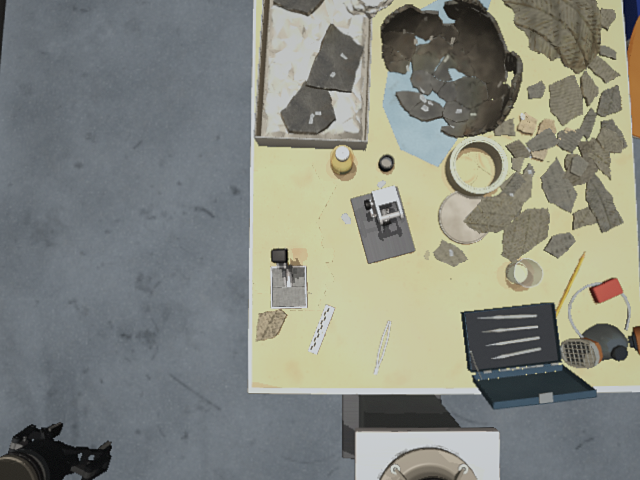

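Side view: the shelf stands at about (345,300), grip at (321,254), with the stand's base at (307,260). Top view: the tray is at (289,287), the grip at (279,255), and the stand base is centred near (383,224). I'll zoom in on both.

```bash
python3 - <<'E'
import cv2,numpy as np
s=cv2.imread('pics/side0.png')[170:370,250:400];t=cv2.imread('pics/top0.png')[170:320,255:425]
s=cv2.resize(s,None,fx=2.6,fy=2.6,interpolation=2);t=cv2.resize(t,None,fx=4.7,fy=4,interpolation=2)
cv2.imwrite('pics/sc.png',s);cv2.imwrite('pics/tc.png',cv2.resize(cv2.imread('pics/top0.png')[170:320,255:425],None,fx=4,fy=4,interpolation=2))
cv2.imwrite('pics/sc.png',cv2.resize(cv2.imread('pics/side0.png')[170:365,250:400],None,fx=3,fy=3,interpolation=2))
E
```

```text
(no output)
```

View pics/tc.png

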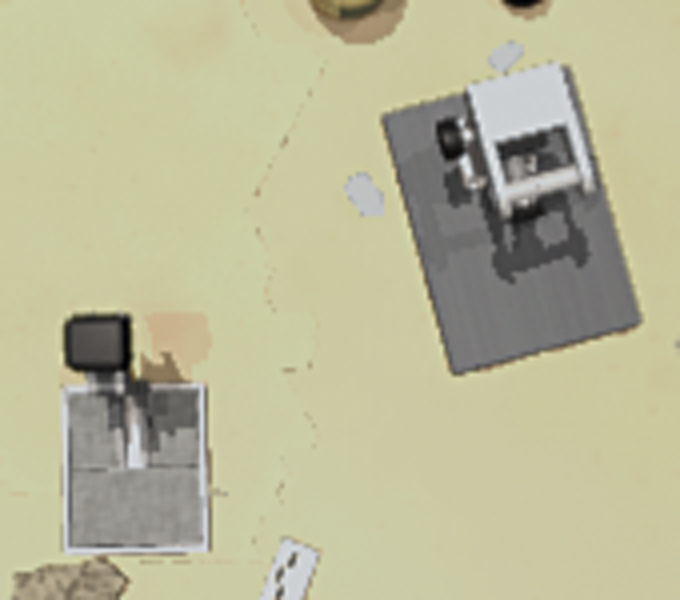

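View pics/sc.png

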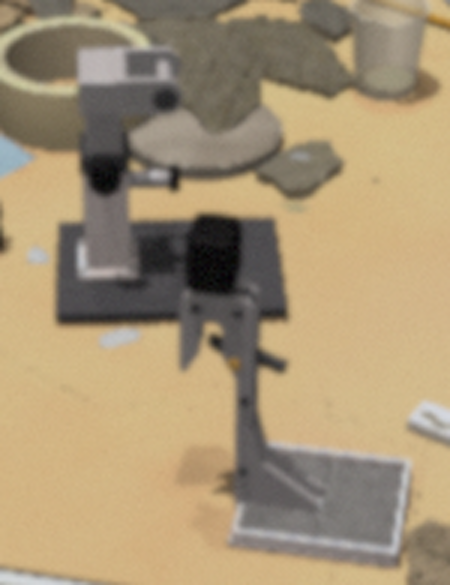

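```bash
cat > h.py <<'E'
import numpy as np
from bench import camera_params
from scipy.optimize import least_squares
P={n:camera_params(n) for n in('side','top')}
def proj(n,X):
    c=P[n];p=np.atleast_2d(X)@np.array(c['R']).T+c['t'];s=p[:,:2]/p[:,2:];s=s*(1+c['k1']*(s**2).sum(1,keepdims=True))
    return s*[c['fx'],c['fy']]+[c['cx'],c['cy']]
def place(q,X):
    c,s=np.cos(q[2]),np.sin(q[2]);X=np.atleast_2d(X)
    return np.c_[c*X[:,0]-s*X[:,1]+q[0],s*X[:,0]+c*X[:,1]+q[1],X[:,2]]
def fit(obs,q0):
    f=lambda q:np.concatenate([(proj(n,place(q,X))-uv).ravel() for n,X,uv in obs])
    s=least_squares(f,q0,loss='soft_l1');return s.x,f(s.x).reshape(-1,2)
E
python3 - <<'E'
from h import *
T=lambda l:np.array(l)/4+[255,170]
S=lambda l:np.array(l)/3+[250,170]
a=lambda l:np.array(l)/1000
top=T([[383,115],[453,374],[638,324]]); ob=a([[74,55,12],[-78,55,12],[-78,-55,12]])
side=S([[57,224+6],[277,219],[287,316]])
print('proj stand top', )
for name,obs in dict(both=None,t=1).items() if 0 else [('t',[('top',ob,top)])]:
    q,r=fit(obs,[.5,0,.2]);print(q,r.round(1).tolist())
    print('side base corners',(((proj('side',place(q,a([[74,55,12],[74,-55,12],[-78,-55,12],[-78,55,12]])))-[250,170])*3).round()).tolist())
    print('pins side crop h150,170,190',((proj('side',place(q,a([[0,y,z] for z in(150,170,190) for y in (18,-18)])))-[250,170])*3).round().tolist())
    print('pins top crop',((proj('top',place(q,a([[0,y,z] for z in(150,170,190) for y in (18,-18)])))-[255,170])*4).round().tolist())
tr=[('top',a([[-110,40,6],[-110,-40,6],[-16,-40,6],[-16,40,6]]),T([[65,551],[209,551],[207,386],[65,388]]))]
gp=[('top',a([[0,0,186]]),T([[98,341]]))]
for o in (tr,gp+tr):
    q,r=fit(o,[.4,.3,0]);print('shelf',q,r.round(1).tolist())
    print(((proj('side',place(q,a([[-110,40,6],[-110,-40,6],[-16,-40,6],[-16,40,6],[0,0,168]])))-[250,170])*3).round().tolist())
    print('grip top crop',((proj('top',place(q,a([[i*13,j*15,186] for i in(1,-1)for j in(1,-1)])))-[255,170])*4).round().tolist())
E
```

```text
proj stand top
[0.60666018 0.09799423 0.25704291] [[-0.5, -0.7], [-0.4, 0.4], [1.4, 0.2]]
side base corners [[57.0, 309.0], [61.0, 218.0], [278.0, 213.0], [291.0, 304.0]]
pins side crop h150,170,190 [[168.0, 93.0], [167.0, 66.0], [168.0, 64.0], [166.0, 38.0], [167.0, 36.0], [166.0, 9.0]]
pins top crop [[504.0, 194.0], [577.0, 175.0], [509.0, 189.0], [582.0, 169.0], [513.0, 184.0], [589.0, 164.0]]
shelf [0.5283843  0.30689939 0.01094695] [[0.0, 0.8], [-0.0, 0.6], [0.1, -0.6], [-0.1, -0.8]]
[[401.0, 559.0], [417.0, 465.0], [258.0, 444.0], [232.0, 534.0], [220.0, 249.0]]
grip top crop [[65.0, 316.0], [130.0, 315.0], [66.0, 372.0], [130.0, 372.0]]
shelf [0.52887558 0.30684288 0.01017539] [[-0.0, 0.5], [0.0, 0.6], [-0.0, 0.4], [0.2, -0.8], [-0.1, -1.0]]
[[400.0, 559.0], [416.0, 465.0], [257.0, 443.0], [231.0, 534.0], [219.0, 249.0]]
grip top crop [[66.0, 315.0], [130.0, 314.0], [66.0, 371.0], [130.0, 371.0]]
```

Top crop: base corners at (383,115), (453,374), (638,324); tray corners at (65,551), (209,551), (207,386), (65,388). In the side crop the dark pin end may be at (165,98), which would put the pin near z=0.15. I'll fit both views together and check the fork with an overlay.

```bash
python3 - <<'E'
from h import *
import cv2
T=lambda l:np.array(l)/4+[255,170]
S=lambda l:np.array(l)/3+[250,170]
a=lambda l:np.array(l)/1000
st=[('top',a([[74,55,12],[-78,55,12],[-78,-55,12]]),T([[383,115],[453,374],[638,324]])),('side',a([[74,55,12],[74,-55,12],[-78,-55,12],[-78,55,12]]),S([[57,309],[62,222],[275,219],[288,303]]))]
q,r=fit(st,[.6,.1,.25]);print('stand',q,r.round(1).tolist())
sh=[('top',a([[-110,40,6],[-110,-40,6],[-16,-40,6],[-16,40,6],[0,0,186]]),T([[65,551],[209,551],[207,386],[65,388],[98,341]])),('side',a([[-110,40,6],[-110,-40,6],[-16,40,6],[0,0,168]]),S([[400,556],[411,461],[232,536],[213,252]]))]
g,r=fit(sh,[.53,.3,0]);print('shelf',g,r.round(1).tolist(),place(g,[0,0,.168]))
ims=[]
for n,(u,v,w,h) in dict(top=(360,180,50,50),side=(272,180,50,50)).items():
    for ov in (0,1):
        im=cv2.resize(cv2.imread(f'pics/{n}0.png')[v:v+h,u:u+w],None,fx=6,fy=6,interpolation=2)
        if ov:
            for z,c in((150,(0,0,255)),(160,(0,255,0)),(170,(255,0,0))):
                p=(proj(n,place(q,a([[0,23,z],[0,-23,z]])))-[u,v]+.5)*6
                cv2.line(im,*[tuple(map(int,k)) for k in p],c,1)
        ims.append(im)
cv2.imwrite('pics/fork.png',np.vstack([np.hstack(ims[:2]),np.hstack(ims[2:])]))
E
```

```text
stand [0.60701833 0.09862869 0.25915424] [[-0.9, -0.8], [-0.6, 0.2], [1.2, -0.0], [-0.3, 0.3], [-0.6, -1.3], [0.8, -1.8], [0.8, 0.6]]
shelf [0.52962112 0.30788207 0.03110724] [[0.6, 0.6], [0.5, -0.4], [-0.2, -1.5], [-0.4, -1.0], [-0.6, 0.1], [-0.0, 0.4], [0.8, 0.8], [-0.5, -0.4], [1.4, -0.8]] [[0.52962112 0.30788207 0.168     ]]
```

View pics/fork.png

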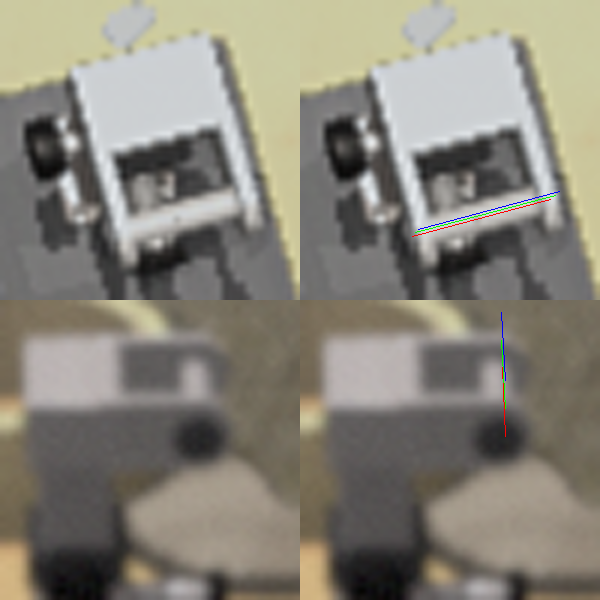

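The overlay shows the pin line for z≈0.150 matching both the bar in the top view (180,215) and the pin end in the side view (197,437). So the expected pin height is about 0.150 m. It will be confirmed by feel. Now to the grip.

```bash
python3 -m jog '[{"x":0.66,"y":-0.69,"rz":-0.89,"z":0.5,"jaw":1},{"x":0.66,"y":-0.69,"rz":-0.89,"z":0.5,"jaw":1},{"x":0.66,"y":-0.69,"rz":-0.89,"jaw":1},{"x":0.66,"y":-0.69,"rz":-0.89,"jaw":1},{"x":0.66,"y":-0.69,"rz":-0.89,"jaw":1},{"x":0.66,"y":-0.69,"rz":-0.89,"jaw":1},{"x":0.66,"y":-0.69,"rz":-0.89,"jaw":1},{"x":0.66,"y":-0.69,"rz":-0.89,"jaw":1}]' 40
cat > e.py <<'E'
import sys
from h import *
from bench import get_obs
from scipy.spatial.transform import Rotation as R
o=get_obs();x,y,z,yaw=map(float,sys.argv[1:5])
M=R.from_rotvec(o['orientation']); m=M.as_matrix(); ty=m[:,1]*(1 if m[0,1]>0 else -1)
zt=np.array([0,0,-1.]); yt=np.array([np.cos(yaw),np.sin(yaw),0]); s=1 if m[0,1]>0 else -1
yt*=s; W=R.from_matrix(np.c_[np.cross(yt,zt),yt,zt])
print('t',o['clock'],'pos',o['tcp_pos'].round(4),'need xyz units',((np.array([x,y,z])-o['tcp_pos'])/.06).round(2),'rot units',((W*M.inv()).as_rotvec()*18/np.pi).round(2),'F',o['contact_force'].round(1),'M',o['moment'].round(2),'w',round(o['grip_width'],4),'gf',o['gripper_force'],'j',o['joints'].round(2))
E
python3 e.py .5292 .3075 .152 .01
```

```text
t 0.1 pos [0.2133 0.6398 0.2304] need xyz units [ 5.26 -5.54 -1.31] rot units [ 0.01 -0.01 -7.1 ] F [-0.5  0.3  0.1] M [-0.01  0.03 -0.02] w 0.0853 gf 0.0 j [-1.36  0.48  0.02  1.56 -0.01  1.11 -0.08]validation failed for argument at $[0]...
```

```bash
python3 -m jog '[{"rx":0,"ry":0,"rz":-0.89,"x":0.66,"y":-0.69,"z":0.5,"jaw":1},{"rx":0,"ry":0,"rz":-0.89,"x":0.66,"y":-0.69,"z":0.5,"jaw":1},{"rx":0,"ry":0,"rz":-0.89,"x":0.66,"y":-0.69,"z":0,"jaw":1},{"rx":0,"ry":0,"rz":-0.89,"x":0.66,"y":-0.69,"z":0,"jaw":1},{"rx":0,"ry":0,"rz":-0.89,"x":0.66,"y":-0.69,"z":0,"jaw":1},{"rx":0,"ry":0,"rz":-0.89,"x":0.66,"y":-0.69,"z":0,"jaw":1},{"rx":0,"ry":0,"rz":-0.89,"x":0.66,"y":-0.69,"z":0,"jaw":1},{"rx":0,"ry":0,"rz":-0.89,"x":0.66,"y":-0.69,"z":0,"jaw":1}]' 40
python3 e.py .5292 .3075 .152 .01
```

```text
clock: 1.1
tcp_pos: [0.5284, 0.3105, 0.2891]
orientation: [-2.22, -2.223, 0.0]
contact_force: [-0.3, 0.1, 0.4]
grip_width: 0.0856
gripper_force: 0.0
t 1.1 pos [0.5284 0.3105 0.2891] need xyz units [ 0.01 -0.05 -2.29] rot units [-0.   -0.    0.05] F [-0.3  0.1  0.4] M [ 0.05 -0.03 -0.  ] w 0.0856 gf 0.0 j [-0.95  0.34  0.42  1.66 -0.15  1.17 -0.5 ]
```

Close. Take a top-camera look from here? The fingers would block the grip, so I descend and grip.

```bash
python3 -m jog '[{"rx":0,"ry":0,"rz":0.05,"x":0.01,"y":-0.04,"z":-0.7,"jaw":1},{"rx":0,"ry":0,"rz":0,"x":0,"y":0,"z":-0.7,"jaw":1},{"rx":0,"ry":0,"rz":0,"x":0,"y":0,"z":-0.6,"jaw":1},{"rx":0,"ry":0,"rz":0,"x":0,"y":0,"z":-0.28,"jaw":1},{"rx":0,"ry":0,"rz":0,"x":0,"y":0,"z":0,"jaw":0.3},{"rx":0,"ry":0,"rz":0,"x":0,"y":0,"z":0,"jaw":-0.1}]' 40
python3 e.py .5292 .3075 .152 .01
python3 - <<'E'
from bench import grab_frame
import cv2
cv2.imwrite('pics/g1.png',cv2.resize(grab_frame('side')[220:320,280:400,::-1],None,fx=5,fy=5,interpolation=2))
E
```

```text
clock: 1.85
tcp_pos: [0.5292, 0.3101, 0.154]
orientation: [2.204, 2.238, 0.004]
contact_force: [0.6, -0.1, 1.0]
grip_width: 0.0514
gripper_force: 0.0
t 1.85 pos [0.5292 0.3101 0.154 ] need xyz units [ 0.   -0.04 -0.03] rot units [-0.01  0.01 -0.03] F [ 0.6 -0.1  1. ] M [ 0.01 -0.05 -0.01] w 0.0514 gf 0.0 j [-0.91  0.48  0.37  1.8  -0.21  0.9  -0.43]
```

View pics/g1.png

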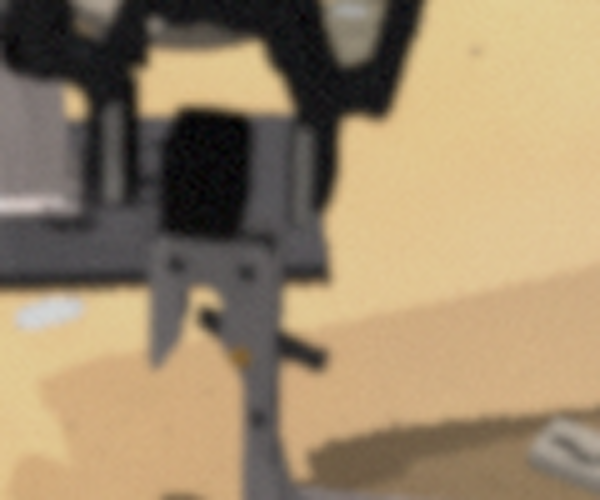

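The grip block (165–247) sits midway between the pads (inner faces about 125 and 295), with the fingertips just above its lower edge. I'll close and lift.

```bash
python3 -m jog '[{"rx":0,"ry":0,"rz":0,"x":0,"y":-0.04,"z":-0.02,"jaw":-0.5},{"rx":0,"ry":0,"rz":0,"x":0,"y":0,"z":0,"jaw":-1},{"rx":0,"ry":0,"rz":0,"x":0,"y":0,"z":0,"jaw":-1},{"rx":0,"ry":0,"rz":0,"x":0,"y":0,"z":0,"jaw":-1}]' 70
python3 e.py .5292 .3075 .152 .01
```

```text
clock: 2.4
tcp_pos: [0.5296, 0.3077, 0.1527]
orientation: [2.205, 2.237, 0.005]
contact_force: [3.0, 1.6, 6.3]
grip_width: 0.025
gripper_force: 73.6
t 2.4 pos [0.5296 0.3077 0.1527] need xyz units [-0.01 -0.   -0.01] rot units [-0.01  0.02 -0.03] F [3.  1.6 6.3] M [ 0.25 -0.1  -0.09] w 0.025 gf 73.56314778327942 j [-0.91  0.48  0.37  1.81 -0.21  0.9  -0.42]
```

```bash
python3 -m jog '[{"rx":0,"ry":0,"rz":0,"x":0,"y":0,"z":0.3,"jaw":-1},{"rx":0,"ry":0,"rz":0,"x":0,"y":0,"z":0.7,"jaw":-1},{"rx":0,"ry":0,"rz":0,"x":0,"y":0,"z":0.7,"jaw":-1},{"rx":0,"ry":0,"rz":0,"x":0,"y":0,"z":0.5,"jaw":-1},{"rx":0,"ry":0,"rz":0,"x":0,"y":0,"z":0,"jaw":-1},{"rx":0,"ry":0,"rz":0,"x":0,"y":0,"z":0,"jaw":-1}]'
python3 e.py .6067 .0983 .285 .258
```

```text
clock: 3.15
tcp_pos: [0.527, 0.3066, 0.2816]
orientation: [-2.204, -2.238, 0.005]
contact_force: [0.3, 0.1, -4.5]
grip_width: 0.0251
gripper_force: 72.2
t 3.15 pos [0.527  0.3066 0.2816] need xyz units [ 1.33 -3.47  0.06] rot units [ 0.01 -0.01  1.39] F [ 0.3  0.1 -4.5] M [-0.01 -0.06  0.02] w 0.0251 gf 72.2420597076416 j [-0.95  0.34  0.42  1.68 -0.15  1.15 -0.48]
```

```bash
python3 -m jog '[{"rx":0,"ry":0,"rz":0.2,"x":0.19,"y":-0.5,"z":0,"jaw":-1},{"rx":0,"ry":0,"rz":0.2,"x":0.19,"y":-0.5,"z":0,"jaw":-1},{"rx":0,"ry":0,"rz":0.2,"x":0.19,"y":-0.5,"z":0,"jaw":-1},{"rx":0,"ry":0,"rz":0.2,"x":0.19,"y":-0.5,"z":0,"jaw":-1},{"rx":0,"ry":0,"rz":0.2,"x":0.19,"y":-0.5,"z":0,"jaw":-1},{"rx":0,"ry":0,"rz":0.2,"x":0.19,"y":-0.5,"z":0,"jaw":-1},{"rx":0,"ry":0,"rz":0.2,"x":0.19,"y":-0.47,"z":0.05,"jaw":-1},{"rx":0,"ry":0,"rz":0,"x":0,"y":0,"z":0,"jaw":-1}]'
python3 e.py .6067 .0983 .285 .258
python3 - <<'E'
from bench import grab_frame
import cv2,numpy as np
a=grab_frame('side')[140:290,240:370,::-1];b=grab_frame('top')[170:270,340:430,::-1]
cv2.imwrite('pics/s2.png',a);cv2.imwrite('pics/t2.png',b)
a=cv2.resize(a,None,fx=3.4,fy=3.4,interpolation=2)
b=cv2.resize(b,None,fx=3.9,fy=3.9,interpolation=2)
c=np.zeros((510,800,3),np.uint8);c[:a.shape[0],:a.shape[1]]=a;c[:b.shape[0],446:446+b.shape[1]]=b;cv2.imwrite('pics/m2.png',c)
E
```

```text
clock: 4.15
tcp_pos: [0.6077, 0.0949, 0.2845]
orientation: [-1.922, -2.485, 0.006]
contact_force: [-0.5, 0.6, -3.0]
grip_width: 0.0253
gripper_force: 72.1
t 4.15 pos [0.6077 0.0949 0.2845] need xyz units [-0.02  0.06  0.01] rot units [ 0.02 -0.02  0.02] F [-0.5  0.6 -3. ] M [ 0.06 -0.18  0.  ] w 0.0253 gf 72.12388515472412 j [-0.6   0.35  0.45  1.66 -0.16  1.16  0.15]
```

View pics/m2.png

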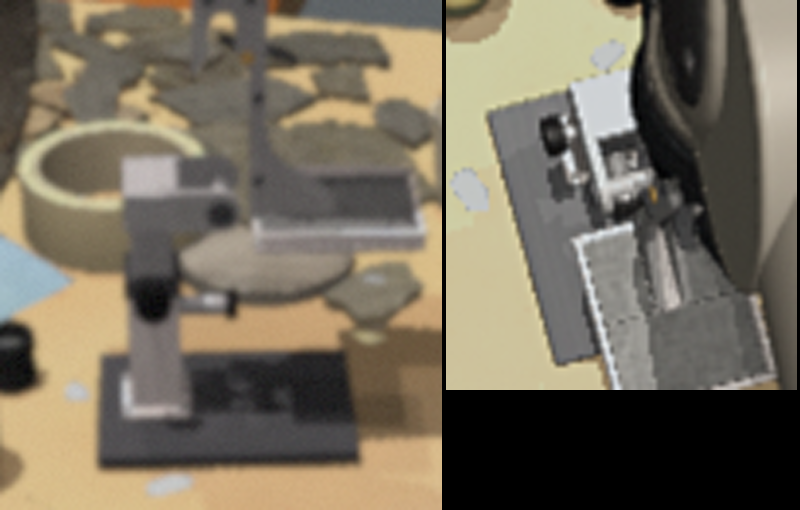

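The hook is above the fork: side view nose tip at (197,75) in the crop, pin end at (220,213), tray near-lower corners at (255,248) and (425,243). Top view tray corner at (578,240). I'll compare these with the pose implied by the tool.

```bash
python3 - <<'E'
from h import *
a=lambda l:np.array(l)/1000
q=[.6077,.0949,.255]
Z=.2845-.1527
def sh(X,n):
    X=place(q,a(X));X[:,2]+=Z;return proj(n,X)
cs=lambda p:((p-[240,140])*3.4).round().tolist(); ct=lambda p:((p-[340,170])*3.9+[446,0]).round().tolist()
X=[[17,9,94],[6.5,9,94],[-24,9,94],[-14,9,94],[-16,40,0],[-110,40,0],[-110,-40,6],[-16,40,6]]
print('side',cs(sh(X,'side')));print('top',ct(sh(X,'top')))
for s in([.6067,.0980,.257],[.6070,.0986,.259]): print('pin end side',cs(proj('side',place(s,a([[0,23,150],[0,23,155]])))))
E
```

```text
side [[191.0, 73.0], [210.0, 73.0], [267.0, 72.0], [248.0, 72.0], [254.0, 252.0], [425.0, 249.0], [411.0, 172.0], [254.0, 243.0]]
top [[639.0, 126.0], [645.0, 148.0], [663.0, 213.0], [657.0, 192.0], [575.0, 233.0], [623.0, 414.0], [780.0, 373.0], [576.0, 231.0]]
pin end side [[224.0, 211.0], [224.0, 203.0]]
pin end side [[224.0, 212.0], [224.0, 204.0]]
```

Side view matches the tool-based shelf pose. The pin appears about 1.5–2 mm further along +x than estimated, so the target is (0.6082, 0.0987). Lowering to above the expected contact.

```bash
python3 -m jog '[{"rx":0.02,"ry":-0.02,"rz":0.02,"x":0.01,"y":0.06,"z":0,"jaw":-1},{"rx":0,"ry":0,"rz":0,"x":0,"y":0,"z":-0.3,"jaw":-1},{"rx":0,"ry":0,"rz":0,"x":0,"y":0,"z":-0.3,"jaw":-1},{"rx":0,"ry":0,"rz":0,"x":0,"y":0,"z":-0.25,"jaw":-1},{"rx":0,"ry":0,"rz":0,"x":0,"y":0,"z":-0.2,"jaw":-1},{"rx":0,"ry":0,"rz":0,"x":0,"y":0,"z":0,"jaw":-1},{"rx":0,"ry":0,"rz":0,"x":0,"y":0,"z":0,"jaw":-1}]'
python3 e.py .6082 .0987 .2177 .257
```

```text
clock: 5.12
tcp_pos: [0.6091, 0.1025, 0.2238]
orientation: [1.911, 2.492, 0.009]
contact_force: [1.0, 1.1, -3.8]
grip_width: 0.025
gripper_force: 72.1
t 5.125 pos [0.6091 0.1025 0.2238] need xyz units [-0.01 -0.06 -0.1 ] rot units [-0.02  0.03 -0.03] F [ 1.   1.1 -3.8] M [ 0.05 -0.08  0.09] w 0.025 gf 72.12521553039551 j [-0.59  0.41  0.43  1.73 -0.2   1.04  0.17]
```

```bash
python3 -m jog '[{"rx":-0.02,"ry":0.03,"rz":-0.03,"x":-0.01,"y":-0.06,"z":-0.1,"jaw":-1},{"rx":0,"ry":0,"rz":0,"x":0,"y":0,"z":-0.08,"jaw":-1},{"rx":0,"ry":0,"rz":0,"x":0,"y":0,"z":0,"jaw":-1},{"rx":0,"ry":0,"rz":0,"x":0,"y":0,"z":0,"jaw":-1}]'
python3 e.py .6082 .0987 .2077 .257
python3 - <<'E'
from bench import grab_frame
import cv2,numpy as np
a=grab_frame('side')[150:250,250:380,::-1]
cv2.imwrite('pics/m3.png',cv2.resize(a,None,fx=6,fy=6,interpolation=2))
E
```

```text
clock: 5.62
tcp_pos: [0.6081, 0.099, 0.2125]
orientation: [-1.917, -2.487, 0.001]
contact_force: [0.4, -0.1, -3.9]
grip_width: 0.025
gripper_force: 72.2
t 5.625 pos [0.6081 0.099  0.2125] need xyz units [ 0.   -0.01 -0.08] rot units [-0.   -0.01 -0.  ] F [ 0.4 -0.1 -3.9] M [ 0.02 -0.15  0.04] w 0.025 gf 72.17179656028748 j [-0.58  0.42  0.43  1.74 -0.2   1.02  0.17]
```

View pics/m3.png

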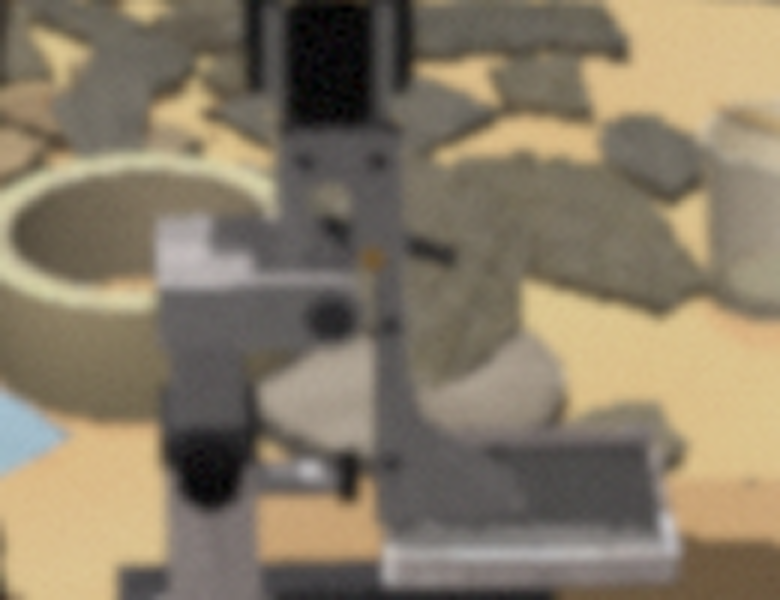

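The slot centre (x≈334) and the pin end (331,316) line up within about half a pixel, and the hook is between the cheeks. I'll feel the way down slowly.

```bash
python3 -m jog '[{"rx":0,"ry":0,"rz":0,"x":0,"y":0,"z":-0.05,"jaw":-1},{"rx":0,"ry":0,"rz":0,"x":0,"y":0,"z":-0.05,"jaw":-1},{"rx":0,"ry":0,"rz":0,"x":0,"y":0,"z":-0.05,"jaw":-1},{"rx":0,"ry":0,"rz":0,"x":0,"y":0,"z":-0.03,"jaw":-1},{"rx":0,"ry":0,"rz":0,"x":0,"y":0,"z":0,"jaw":-1}]'
python3 e.py .6082 .0987 .1777 .257
```

```text
clock: 6.3
tcp_pos: [0.6079, 0.0989, 0.2015]
orientation: [-1.917, -2.487, 0.002]
contact_force: [0.2, -0.4, -3.3]
grip_width: 0.0253
gripper_force: 72.2
t 6.3 pos [0.6079 0.0989 0.2015] need xyz units [ 0.  -0.  -0.4] rot units [ 0.   -0.01 -0.  ] F [ 0.2 -0.4 -3.3] M [-0.04 -0.13  0.03] w 0.0253 gf 72.16055989265442 j [-0.58  0.43  0.42  1.75 -0.21  1.    0.18]
```

```bash
python3 -m jog '[{"rx":0,"ry":0,"rz":0,"x":0,"y":0,"z":-0.03,"jaw":-1},{"rx":0,"ry":0,"rz":0,"x":0,"y":0,"z":0,"jaw":-1}]'
python3 e.py .6082 .0987 .1777 .257
```

```text
clock: 6.55
tcp_pos: [0.6082, 0.0989, 0.2003]
orientation: [-1.917, -2.487, 0.001]
contact_force: [-1.3, 0.1, -0.9]
grip_width: 0.0248
gripper_force: 72.7
t 6.55 pos [0.6082 0.0989 0.2003] need xyz units [-0.   -0.   -0.38] rot units [-0.   -0.01 -0.  ] F [-1.3  0.1 -0.9] M [ 0.03 -0.09  0.01] w 0.0248 gf 72.7176296710968 j [-0.58  0.43  0.42  1.76 -0.21  1.    0.18]
```

```bash
for i in 1; do python3 -m jog '[{"rx":0,"ry":0,"rz":0,"x":0,"y":0,"z":-0.02,"jaw":-1},{"rx":0,"ry":0,"rz":0,"x":0,"y":0,"z":0,"jaw":-1}]'; done
python3 e.py .6082 .0987 .1777 .257
```

```text
clock: 6.8
tcp_pos: [0.6085, 0.099, 0.1993]
orientation: [-1.917, -2.488, 0.0]
contact_force: [-0.7, 0.7, 2.6]
grip_width: 0.0249
gripper_force: 73.0
t 6.8 pos [0.6085 0.099  0.1993] need xyz units [-0.01 -0.01 -0.36] rot units [-0. -0. -0.] F [-0.7  0.7  2.6] M [ 0.01  0.05 -0.02] w 0.0249 gf 72.9778504371643 j [-0.58  0.43  0.42  1.76 -0.21  0.99  0.18]
```

```bash
python3 -m jog '[{"rx":0,"ry":0,"rz":0,"x":0,"y":0,"z":-0.02,"jaw":-1},{"rx":0,"ry":0,"rz":0,"x":0,"y":0,"z":0,"jaw":-1}]'
python3 e.py .6082 .0987 .1777 .257
```

```text
clock: 7.05
tcp_pos: [0.608, 0.0989, 0.1975]
orientation: [-1.917, -2.487, 0.002]
contact_force: [-1.1, -0.6, 2.7]
grip_width: 0.0252
gripper_force: 73.1
t 7.05 pos [0.608  0.0989 0.1975] need xyz units [ 0.   -0.   -0.33] rot units [ 0.   -0.01 -0.  ] F [-1.1 -0.6  2.7] M [-0.07  0.17 -0.01] w 0.0252 gf 73.1363582611084 j [-0.58  0.44  0.42  1.76 -0.21  0.99  0.18]
```

The latch is being pushed (about 6.7 N on the pin, weight included), and there is little side force. Continuing.

```bash
python3 -m jog '[{"rx":0,"ry":0,"rz":0,"x":0,"y":0,"z":-0.02,"jaw":-1},{"rx":0,"ry":0,"rz":0,"x":0,"y":0,"z":-0.02,"jaw":-1},{"rx":0,"ry":0,"rz":0,"x":0,"y":0,"z":0,"jaw":-1}]'
python3 e.py .6082 .0987 .1777 .257
```

```text
clock: 7.42
tcp_pos: [0.6075, 0.0988, 0.1947]
orientation: [-1.916, -2.487, 0.003]
contact_force: [-1.9, -0.7, 1.7]
grip_width: 0.0251
gripper_force: 73.0
t 7.425 pos [0.6075 0.0988 0.1947] need xyz units [ 0.01 -0.   -0.28] rot units [ 0.   -0.02 -0.  ] F [-1.9 -0.7  1.7] M [-0.11  0.48 -0.01] w 0.0251 gf 73.03353667259216 j [-0.58  0.44  0.42  1.76 -0.21  0.99  0.18]
```

```bash
python3 -m jog '[{"rx":0,"ry":0,"rz":0,"x":0,"y":0,"z":-0.02,"jaw":-1},{"rx":0,"ry":0,"rz":0,"x":0,"y":0,"z":-0.02,"jaw":-1},{"rx":0,"ry":0,"rz":0,"x":0,"y":0,"z":0,"jaw":-1}]'
python3 e.py .6082 .0987 .1777 .257
```

```text
clock: 7.8
tcp_pos: [0.6076, 0.0988, 0.1923]
orientation: [-1.916, -2.487, 0.003]
contact_force: [-4.2, -1.4, 1.8]
grip_width: 0.0254
gripper_force: 73.0
t 7.8 pos [0.6076 0.0988 0.1923] need xyz units [ 0.01 -0.   -0.24] rot units [ 0.   -0.02 -0.  ] F [-4.2 -1.4  1.8] M [-0.17  0.7   0.  ] w 0.0254 gf 73.01813006401062 j [-0.58  0.44  0.42  1.76 -0.21  0.98  0.18]
```

```bash
python3 -m jog '[{"rx":0,"ry":0,"rz":0,"x":0,"y":0,"z":-0.02,"jaw":-1},{"rx":0,"ry":0,"rz":0,"x":0,"y":0,"z":-0.02,"jaw":-1},{"rx":0,"ry":0,"rz":0,"x":0,"y":0,"z":0,"jaw":-1}]'
python3 e.py .6082 .0987 .1777 .257
```

```text
clock: 8.18
tcp_pos: [0.6075, 0.0988, 0.1898]
orientation: [-1.916, -2.487, 0.003]
contact_force: [-4.0, -0.9, 0.5]
grip_width: 0.0248
gripper_force: 72.9
t 8.175 pos [0.6075 0.0988 0.1898] need xyz units [ 0.01 -0.   -0.2 ] rot units [ 0.   -0.02 -0.  ] F [-4.  -0.9  0.5] M [-0.28  0.96  0.05] w 0.0248 gf 72.91328072547913 j [-0.57  0.44  0.42  1.77 -0.21  0.98  0.18]
```

Side force −4 N fits the latch lever being pushed aside. Vertical force remains low, so I continue.

```bash
python3 -m jog '[{"rx":0,"ry":0,"rz":0,"x":0,"y":0,"z":-0.02,"jaw":-1},{"rx":0,"ry":0,"rz":0,"x":0,"y":0,"z":-0.02,"jaw":-1},{"rx":0,"ry":0,"rz":0,"x":0,"y":0,"z":0,"jaw":-1}]'
python3 e.py .6082 .0987 .1777 .257
```

```text
clock: 8.55
tcp_pos: [0.6073, 0.0988, 0.1872]
orientation: [-1.916, -2.487, 0.004]
contact_force: [-4.7, -0.5, -0.9]
grip_width: 0.0249
gripper_force: 72.7
t 8.55 pos [0.6073 0.0988 0.1872] need xyz units [ 0.01 -0.   -0.16] rot units [ 0.   -0.02 -0.  ] F [-4.7 -0.5 -0.9] M [-0.34  1.07 -0.02] w 0.0249 gf 72.6792848110199 j [-0.57  0.45  0.42  1.77 -0.21  0.97  0.19]
```

```bash
python3 -m jog '[{"rx":0,"ry":0,"rz":0,"x":0,"y":0,"z":-0.02,"jaw":-1},{"rx":0,"ry":0,"rz":0,"x":0,"y":0,"z":-0.02,"jaw":-1},{"rx":0,"ry":0,"rz":0,"x":0,"y":0,"z":0,"jaw":-1}]'
python3 e.py .6082 .0987 .1777 .257
```

```text
clock: 8.93
tcp_pos: [0.6073, 0.0988, 0.1847]
orientation: [-1.916, -2.486, 0.004]
contact_force: [-5.3, -1.7, -4.1]
grip_width: 0.0251
gripper_force: 72.5
t 8.925 pos [0.6073 0.0988 0.1847] need xyz units [ 0.01 -0.   -0.12] rot units [ 0.   -0.02 -0.  ] F [-5.3 -1.7 -4.1] M [-0.37  1.11 -0.02] w 0.0251 gf 72.52556920051575 j [-0.57  0.45  0.42  1.77 -0.22  0.97  0.19]
```

Vertical force is back to plain weight, so the latch has probably passed. The −x push of 5 N suggests the shelf is about 1.3 mm too far toward the sleeve. I'll ease it back.

```bash
python3 -m jog '[{"rx":0,"ry":0,"rz":0,"x":-0.022,"y":-0.006,"z":0,"jaw":-1},{"rx":0,"ry":0,"rz":0,"x":0,"y":0,"z":0,"jaw":-1},{"rx":0,"ry":0,"rz":0,"x":0,"y":0,"z":0,"jaw":-1}]'
python3 e.py .6060 .0983 .1777 .257
```

```text
clock: 9.3
tcp_pos: [0.6069, 0.0988, 0.185]
orientation: [-1.917, -2.488, 0.001]
contact_force: [0.9, -0.4, -12.4]
grip_width: 0.0248
gripper_force: 71.1
t 9.3 pos [0.6069 0.0988 0.185 ] need xyz units [-0.02 -0.01 -0.12] rot units [ 0.   -0.01 -0.  ] F [  0.9  -0.4 -12.4] M [-0.06 -0.33 -0.05] w 0.0248 gf 71.10457420349121 j [-0.57  0.45  0.42  1.77 -0.21  0.97  0.19]
```

```bash
python3 -m jog '[{"rx":0,"ry":0,"rz":0,"x":0,"y":0,"z":-0.02,"jaw":-1},{"rx":0,"ry":0,"rz":0,"x":0,"y":0,"z":0,"jaw":-1}]'
python3 e.py .6060 .0983 .1777 .257
```

```text
clock: 9.55
tcp_pos: [0.607, 0.0987, 0.1848]
orientation: [-1.917, -2.488, 0.0]
contact_force: [-1.0, 0.0, -5.3]
grip_width: 0.025
gripper_force: 72.3
t 9.55 pos [0.607  0.0987 0.1848] need xyz units [-0.02 -0.01 -0.12] rot units [-0.   -0.01 -0.  ] F [-1.   0.  -5.3] M [-0.1   0.18  0.03] w 0.025 gf 72.31420397758484 j [-0.57  0.45  0.42  1.77 -0.22  0.97  0.19]
```

```bash
python3 -m jog '[{"rx":0,"ry":0,"rz":0,"x":0,"y":0,"z":-0.02,"jaw":-1},{"rx":0,"ry":0,"rz":0,"x":0,"y":0,"z":0,"jaw":-1}]'
python3 e.py .6060 .0983 .1777 .257
```

```text
clock: 9.8
tcp_pos: [0.6071, 0.0987, 0.1836]
orientation: [-1.917, -2.488, 0.0]
contact_force: [-1.7, -0.8, -1.0]
grip_width: 0.0249
gripper_force: 72.7
t 9.8 pos [0.6071 0.0987 0.1836] need xyz units [-0.02 -0.01 -0.1 ] rot units [-0. -0. -0.] F [-1.7 -0.8 -1. ] M [-0.1   0.3  -0.02] w 0.0249 gf 72.72124171257019 j [-0.57  0.45  0.42  1.77 -0.22  0.96  0.19]
```

```bash
python3 -m jog '[{"rx":0,"ry":0,"rz":0,"x":0,"y":0,"z":-0.01,"jaw":-1},{"rx":0,"ry":0,"rz":0,"x":0,"y":0,"z":0,"jaw":-1}]'
python3 e.py .6060 .0983 .1777 .257
```

```text
clock: 10.05
tcp_pos: [0.6071, 0.0987, 0.1827]
orientation: [-1.917, -2.488, 0.001]
contact_force: [-0.4, -0.5, -2.4]
grip_width: 0.0248
gripper_force: 72.5
t 10.05 pos [0.6071 0.0987 0.1827] need xyz units [-0.02 -0.01 -0.08] rot units [-0.   -0.01 -0.  ] F [-0.4 -0.5 -2.4] M [ 0.06  0.09 -0.02] w 0.0248 gf 72.54396915435791 j [-0.57  0.45  0.42  1.77 -0.22  0.96  0.19]
```

```bash
python3 -m jog '[{"rx":0,"ry":0,"rz":0,"x":0,"y":0,"z":-0.02,"jaw":-1},{"rx":0,"ry":0,"rz":0,"x":0,"y":0,"z":0,"jaw":-1}]'
python3 e.py .6060 .0983 .1777 .257
```

```text
clock: 10.3
tcp_pos: [0.6071, 0.0987, 0.1812]
orientation: [-1.917, -2.488, 0.001]
contact_force: [0.9, 1.0, -3.5]
grip_width: 0.0251
gripper_force: 72.2
t 10.3 pos [0.6071 0.0987 0.1812] need xyz units [-0.02 -0.01 -0.06] rot units [-0. -0. -0.] F [ 0.9  1.  -3.5] M [ 0.1  -0.5   0.04] w 0.0251 gf 72.19180226325989 j [-0.57  0.45  0.41  1.78 -0.22  0.96  0.19]
```

```bash
python3 -m jog '[{"rx":0,"ry":0,"rz":0,"x":0,"y":0,"z":-0.015,"jaw":-1},{"rx":0,"ry":0,"rz":0,"x":0,"y":0,"z":0,"jaw":-1}]'
python3 e.py .6060 .0983 .1777 .257
```

```text
clock: 10.55
tcp_pos: [0.6071, 0.0987, 0.1804]
orientation: [-1.917, -2.488, 0.001]
contact_force: [2.9, 0.3, -4.4]
grip_width: 0.0251
gripper_force: 72.0
t 10.55 pos [0.6071 0.0987 0.1804] need xyz units [-0.02 -0.01 -0.05] rot units [-0. -0. -0.] F [ 2.9  0.3 -4.4] M [ 0.16 -0.67  0.08] w 0.0251 gf 72.0338237285614 j [-0.57  0.45  0.41  1.78 -0.22  0.96  0.19]
```

```bash
python3 -m jog '[{"rx":0,"ry":0,"rz":0,"x":0.008,"y":0.002,"z":-0.01,"jaw":-1},{"rx":0,"ry":0,"rz":0,"x":0,"y":0,"z":-0.01,"jaw":-1},{"rx":0,"ry":0,"rz":0,"x":0,"y":0,"z":0,"jaw":-1}]'
python3 e.py .6060 .0983 .1777 .257
```

```text
clock: 10.92
tcp_pos: [0.6072, 0.0987, 0.1791]
orientation: [-1.917, -2.487, 0.002]
contact_force: [1.5, 0.7, -3.9]
grip_width: 0.0253
gripper_force: 72.0
t 10.925 pos [0.6072 0.0987 0.1791] need xyz units [-0.02 -0.01 -0.02] rot units [-0.   -0.01 -0.  ] F [ 1.5  0.7 -3.9] M [ 0.17 -0.47  0.05] w 0.0253 gf 72.0347249507904 j [-0.57  0.46  0.41  1.78 -0.22  0.96  0.19]
```

```bash
python3 -m jog '[{"rx":0,"ry":0,"rz":0,"x":0,"y":0,"z":-0.02,"jaw":-1},{"rx":0,"ry":0,"rz":0,"x":0,"y":0,"z":0,"jaw":-1}]'
python3 e.py .6060 .0983 .1777 .257
```

```text
clock: 11.18
tcp_pos: [0.6073, 0.0987, 0.1785]
orientation: [-1.917, -2.487, 0.001]
contact_force: [-0.3, 0.0, 2.1]
grip_width: 0.0251
gripper_force: 73.2
t 11.175 pos [0.6073 0.0987 0.1785] need xyz units [-0.02 -0.01 -0.01] rot units [-0.   -0.01 -0.  ] F [-0.3  0.   2.1] M [ 0.05  0.09 -0.01] w 0.0251 gf 73.15754055976868 j [-0.57  0.46  0.41  1.78 -0.22  0.95  0.19]
```

Hard stop at TCP z≈0.178, matching a pin height of 0.150. I press lightly and hold so the home position is seated, then tug.

```bash
python3 -m jog '[{"rx":0,"ry":0,"rz":0,"x":0,"y":0,"z":-0.01,"jaw":-1},{"rx":0,"ry":0,"rz":0,"x":0,"y":0,"z":0,"jaw":-1},{"rx":0,"ry":0,"rz":0,"x":0,"y":0,"z":0,"jaw":-1},{"rx":0,"ry":0,"rz":0,"x":0,"y":0,"z":0,"jaw":-1}]'
python3 e.py .6073 .0987 .1845 .257
```

```text
clock: 11.68
tcp_pos: [0.6073, 0.0987, 0.1784]
orientation: [-1.917, -2.487, 0.001]
contact_force: [-2.0, -0.3, 6.4]
grip_width: 0.0252
gripper_force: 73.8
t 11.675 pos [0.6073 0.0987 0.1784] need xyz units [-0.   0.   0.1] rot units [-0.   -0.01 -0.  ] F [-2.  -0.3  6.4] M [-0.    0.53  0.  ] w 0.0252 gf 73.82113337516785 j [-0.57  0.46  0.41  1.78 -0.22  0.95  0.19]
```

```bash
python3 -m jog '[{"rx":0,"ry":0,"rz":0,"x":0,"y":0,"z":0.03,"jaw":-1},{"rx":0,"ry":0,"rz":0,"x":0,"y":0,"z":0.03,"jaw":-1},{"rx":0,"ry":0,"rz":0,"x":0,"y":0,"z":0.03,"jaw":-1},{"rx":0,"ry":0,"rz":0,"x":0,"y":0,"z":0.015,"jaw":-1},{"rx":0,"ry":0,"rz":0,"x":0,"y":0,"z":0,"jaw":-1}]'
python3 e.py .6073 .0987 .1845 .257
```

```text
clock: 12.3
tcp_pos: [0.6072, 0.0987, 0.1837]
orientation: [-1.917, -2.487, 0.002]
contact_force: [2.2, -0.4, -5.5]
grip_width: 0.0254
gripper_force: 72.0
t 12.3 pos [0.6072 0.0987 0.1837] need xyz units [ 0.   -0.    0.01] rot units [-0.   -0.01 -0.  ] F [ 2.2 -0.4 -5.5] M [ 0.18 -0.56 -0.  ] w 0.0254 gf 71.9501781463623 j [-0.57  0.45  0.42  1.77 -0.22  0.97  0.19]
```

Just reaching the latch; pulling a little more.

```bash
python3 -m jog '[{"rx":0,"ry":0,"rz":0,"x":0,"y":0,"z":0.015,"jaw":-1},{"rx":0,"ry":0,"rz":0,"x":0,"y":0,"z":0.01,"jaw":-1},{"rx":0,"ry":0,"rz":0,"x":0,"y":0,"z":0,"jaw":-1},{"rx":0,"ry":0,"rz":0,"x":0,"y":0,"z":0,"jaw":-1}]'
python3 e.py .6073 .0987 .1845 .257
```

```text
clock: 12.8
tcp_pos: [0.6071, 0.0987, 0.185]
orientation: [-1.917, -2.487, 0.002]
contact_force: [2.8, 0.6, -7.8]
grip_width: 0.025
gripper_force: 71.5
t 12.8 pos [0.6071 0.0987 0.185 ] need xyz units [ 0.   -0.   -0.01] rot units [ 0.   -0.01 -0.  ] F [ 2.8  0.6 -7.8] M [ 0.24 -0.82  0.  ] w 0.025 gf 71.51772379875183 j [-0.57  0.45  0.42  1.77 -0.22  0.97  0.19]
```

```bash
python3 -m jog '[{"rx":0,"ry":0,"rz":0,"x":0.004,"y":0.001,"z":0.012,"jaw":-1},{"rx":0,"ry":0,"rz":0,"x":0,"y":0,"z":0.01,"jaw":-1},{"rx":0,"ry":0,"rz":0,"x":0,"y":0,"z":0,"jaw":-1},{"rx":0,"ry":0,"rz":0,"x":0,"y":0,"z":0,"jaw":-1}]'
python3 e.py .6073 .0987 .1845 .257
```

```text
clock: 13.3
tcp_pos: [0.6071, 0.0987, 0.1854]
orientation: [-1.916, -2.487, 0.003]
contact_force: [5.3, 0.8, -16.4]
grip_width: 0.0252
gripper_force: 70.4
t 13.3 pos [0.6071 0.0987 0.1854] need xyz units [ 0.   -0.   -0.01] rot units [ 0.   -0.02 -0.  ] F [  5.3   0.8 -16.4] M [ 0.26 -1.46  0.06] w 0.0252 gf 70.4040277004242 j [-0.57  0.45  0.42  1.77 -0.21  0.97  0.19]
```

The latch holds: the pull is about 12 N and the shelf has stopped rising at 0.185. Lowering it back onto the pin.

```bash
python3 -m jog '[{"rx":0,"ry":0,"rz":0,"x":-0.004,"y":-0.001,"z":-0.04,"jaw":-1},{"rx":0,"ry":0,"rz":0,"x":0,"y":0,"z":-0.04,"jaw":-1},{"rx":0,"ry":0,"rz":0,"x":0,"y":0,"z":-0.03,"jaw":-1},{"rx":0,"ry":0,"rz":0,"x":0,"y":0,"z":-0.025,"jaw":-1},{"rx":0,"ry":0,"rz":0,"x":0,"y":0,"z":0,"jaw":-1},{"rx":0,"ry":0,"rz":0,"x":0,"y":0,"z":0,"jaw":-1}]'
python3 e.py .6073 .0987 .1845 .257
```

```text
clock: 14.05
tcp_pos: [0.6072, 0.0987, 0.1786]
orientation: [-1.917, -2.487, 0.001]
contact_force: [1.5, -0.4, -2.6]
grip_width: 0.025
gripper_force: 72.8
t 14.05 pos [0.6072 0.0987 0.1786] need xyz units [ 0.  -0.   0.1] rot units [-0.   -0.01 -0.  ] F [ 1.5 -0.4 -2.6] M [ 0.08 -0.27  0.04] w 0.025 gf 72.81505107879639 j [-0.57  0.46  0.41  1.78 -0.22  0.96  0.19]
```

```bash
python3 -m jog '[{"rx":0,"ry":0,"rz":0,"x":0,"y":0,"z":-0.008,"jaw":-1},{"rx":0,"ry":0,"rz":0,"x":0,"y":0,"z":0,"jaw":-0.2},{"rx":0,"ry":0,"rz":0,"x":0,"y":0,"z":0,"jaw":0.2},{"rx":0,"ry":0,"rz":0,"x":0,"y":0,"z":0,"jaw":0.5},{"rx":0,"ry":0,"rz":0,"x":0,"y":0,"z":0,"jaw":0.5},{"rx":0,"ry":0,"rz":0,"x":0,"y":0,"z":0,"jaw":0.5}]' 20
python3 e.py .6073 .0987 .1845 .257
```

```text
clock: 14.8
tcp_pos: [0.6072, 0.0987, 0.1779]
orientation: [-1.917, -2.487, 0.002]
contact_force: [0.5, 1.0, -0.2]
grip_width: 0.0642
gripper_force: 0.0
t 14.8 pos [0.6072 0.0987 0.1779] need xyz units [0.   0.   0.11] rot units [-0.   -0.01 -0.  ] F [ 0.5  1.  -0.2] M [0.01 0.02 0.01] w 0.0642 gf 0.0 j [-0.57  0.46  0.41  1.78 -0.22  0.95  0.19]
```

```bash
python3 -m jog '[{"rx":0,"ry":0,"rz":0,"x":0,"y":0,"z":0.2,"jaw":0.5},{"rx":0,"ry":0,"rz":0,"x":0,"y":0,"z":0.5,"jaw":0.5},{"rx":0,"ry":0,"rz":0,"x":0,"y":0,"z":0.8,"jaw":0.5},{"rx":0,"ry":0,"rz":0,"x":0,"y":0,"z":0.6,"jaw":0.5},{"rx":0,"ry":0,"rz":0,"x":0,"y":0,"z":0,"jaw":0.5},{"rx":0,"ry":0,"rz":0,"x":0,"y":0,"z":0,"jaw":0.5},{"rx":0,"ry":0,"rz":0,"x":0,"y":0,"z":0,"jaw":0.5},{"rx":0,"ry":0,"rz":0,"x":0,"y":0,"z":0,"jaw":0.5}]'
python3 e.py .6073 .0987 .1845 .257
python3 - <<'E'
from bench import grab_frame
import cv2,numpy as np
a=grab_frame('side')[150:280,250:380,::-1]
cv2.imwrite('pics/m4.png',cv2.resize(a,None,fx=4.6,fy=4.6,interpolation=2))
E
```

```text
clock: 15.8
tcp_pos: [0.6067, 0.0986, 0.303]
orientation: [-1.916, -2.487, 0.004]
contact_force: [-0.4, -0.1, 0.4]
grip_width: 0.0639
gripper_force: 0.0
t 15.8 pos [0.6067 0.0986 0.303 ] need xyz units [ 0.01  0.   -1.97] rot units [ 0.   -0.02 -0.  ] F [-0.4 -0.1  0.4] M [-0.02  0.04  0.07] w 0.0639 gf 0.0 j [-0.61  0.34  0.45  1.64 -0.16  1.2   0.14]
```

View pics/m4.png

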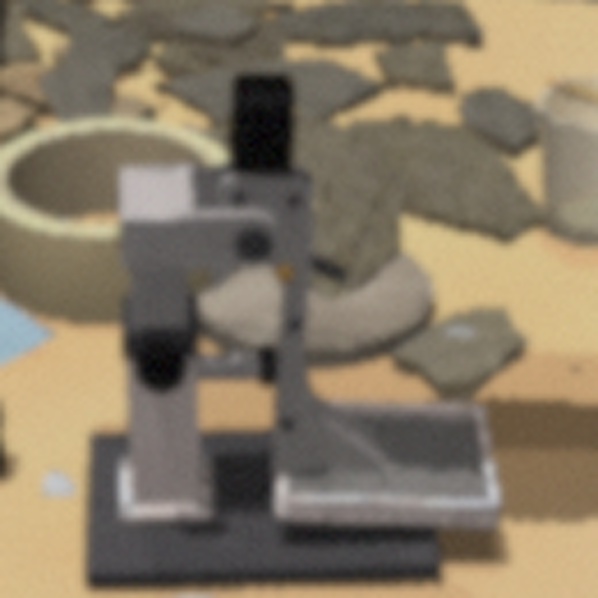

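The shelf hangs upright on the pin: pin end at (253,242), spine against the buffer at (268,363), gripper clear. Handing in.

```bash
python3 -c "
from bench import r
print(r.hand_in())"
```

```text
the job is handed in; nothing more can be done
None
```

The shelf hangs upright on the pin (found by feel at about 150 mm), the latch held a tug of about 12 N, and the gripper is clear. I handed the job in at about 16 s; no verdict came back.

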